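# Brake the can carriage, load a seamed can, release the brake

## Robot

A 6-joint arm with a two-finger parallel gripper is mounted at the origin on the work surface; the furniture and walls round the work are solid. World frame = base frame: x ahead of the robot, y to its left, z up, the work surface at z = 0. Lengths are in mm, angles in rad, forces in N, time in s.
With the tool pointing down it reaches from about 275 to 1000 mm from the base axis. Payload 8.4 kg.
Tool frame: the origin (TCP) lies at the very end of the fingers, on their centre line; the grasp point (between the pads) lies 19 mm behind it; z points along the fingers, y is the direction in which the jaws open and shut (so a half turn about z gives the same grasp; the last joint's range is limited). The gripper opens to 85 mm and grips with 20 to 120 N. Pads are 22 mm wide; open, the fingers measure 114 mm over their backs; the gripper's body (76 mm by 85 mm) begins 54 mm behind the grasp point. The pads swing forward as they close: fully open they stand 13 mm farther back than shut.
Start: joints at [1.276, 0.353, 1.633, -0, 1.155, -0.002], TCP at [180.395, 598.402, 195.481] pointing down, gripper open.
Joint ranges: [-2.63, 2.63], [-0.92, 2.1], [0.06, 2.66], [-1.3, 4.44], [0, 2.69], [-3.02, 3.02]. Speed limits (rad/s): [2.22, 2.22, 2.79, 3.14, 3.14, 3.14].

## Interface

Orientations are given as [roll, pitch, yaw] about the fixed x, y, z axes, in that order (R = Rz(yaw) Ry(pitch) Rx(roll)).
In Python, from rig import sense, grab_frame, get_calibration, sign_off, boxes_of, trace gives the robot as it stands.
- The arm moves only by the tool servo_tool, never from a script. Its argument "rows" is a list of rows, each a list of 3 entries, a list of its own where there are three numbers: the finger opening in mm, from 0 to 85.4, then the shift along the tool's x, y, z in mm, then the turn, a rotation vector about the tool's x, y, z in degrees. A call has 1 to 8 rows; each row shifts and turns the commanded pose from where the row before left it, along the tool's axes as they then stand; what a row does not reach is not made up. A row lasts 1/8 s, in which the tool goes at most 62.5 mm and 10.7 degrees, less where a joint would pass 70% of its speed; a pose out of reach is approached as far as the arm can. A call is refused whole if a number of a shift passes 62.5 or a number of a turn 10.7, either way. A call with a gripper value outside its range is refused whole. The fingers move at their own pace and stop on an object; "force" is the grip in N (left out, the last holds). Time passes only in rows, so rows that do not move let the fingers close. It gives the time, the measured TCP pose, the force and the opening at its end, in the units of the state.
- sense(): the state, without advancing time (a new reading comes with each control period).
- grab_frame(name): name is "scene" or "top"; returns the picture (400x640x3 uint8, blue, green, red); there is no depth.
- get_calibration(name): a dict with "intrinsics" (3x3 intrinsics, pixels), "world_to_cam" (4x4, takes a point from world to camera coordinates). Camera axes: x right, y down, z forward; pixel columns grow to the right and rows downward; lengths in mm; the calibration is good to about 2 mm. A picture is of the moment at which its call begins. get_calibration takes no time and is no camera call.
- sign_off(): hands the job in, once; it reports no verdict.
Trained networks look in the newest picture that a camera, given by its name, has taken for a name from the list of things; names that differ only in an ending like _2 or _b are one class to them, and where a whole thing is asked for, a point or a joint stands for the part that bears it (a point fixed in the world has none). Each returns a list of dicts, best first, with "conf" (0 to 1); they miss things now and then, are a little off and sometimes report something else, mostly with a low value. They report only what shows in the picture. A call takes as long as a camera call. They do not tell look-alikes from the thing itself.
- boxes_of(camera, thing): "centre" ([x, y, z] in mm, in the coordinates of the camera as it stood for that picture, good to about 4 mm: the middle of the surface that is visible of it).
- trace(camera, thing): "mask" (400x640 bool, what is visible of it).
The state is a dict: "clock": time; "qpos": joint angles; "qvel": joint speeds; "joint_efforts": joint torques, N m; "eef_pos": TCP position; "tcp_rot": TCP orientation; "contact_force": force on the tool from outside, world axes, zero at the start; "wrist_torque": the same for the moment, N m; "opening": opening from 0.0 (shut) to 1.0 (fully open).
Only numpy, scipy, OpenCV 4.12 (cv2) and the standard library are available. Lean on these libraries where they do the work, as an engineer would, in place of code of your own. Each camera call takes 0.05 s, during which the arm holds its last target. There are 200 camera calls.

## Task

Press the brake lever of the can carriage down until the brake grips the rail firmly by itself, but do not force it. Then set the one seamed can from the table (closed lid; the open cans are still empty) upright and fully down into the carriage's empty cup and let go. Last, flick the brake lever all the way up again, leaving the loaded carriage free but standing where it was on its track and everything else on the table undisturbed.

Things in the scene. Friction and masses are not known exactly. Their poses are not given: they have to be found in the camera images.
- track: Fixed metal track, 166 x 440 x 48 mm, long along its y: two low rails, end stops with rubber buffers and, on the robot's side, an upright brake rail (9 mm thick, top 36 mm above the table). Origin at table height under the middle of the two rails; x points across the track away from the robot, y along it, z up. Its frame can be turned a little from the robot's.
- carriage: Wheeled steel carriage, deck 118 x 216 mm, deck top 56 mm above the table, rolling freely along the track's y unless braked. Two can cups side by side along y; the -y one already holds a can (fixed); push bow 132 mm high at the -y end; brake lever amid the side facing the robot. Origin at table height, midway between the cups on the track's centre line; axes as the track's.
- empty_cup (a point): Centre of the inner floor of the empty cup (at the carriage's +y end), 59 mm above the table; axes as the carriage's. Cup 75 mm in inside diameter, a little wider at the mouth; its rim is 26 mm above the deck, 23 mm above this point. The can has 2 mm clearance all round.
- brake_lever (a joint): Brake lever angle (rad): 0 = fully up (released, at its stop), growing as it is pressed down, end of travel 0.85. The hinge, 44 mm above the table and 66 mm on the robot's side of the track's centre line, runs along the track and is stiff: the lever stays where it is left. A rubber pad under the lever meets the brake rail; its wear and setting are unknown: it touches anywhere from 0.27 to 0.73.
- lever_tab (a point): Middle of the tab's upper face, 95 mm from the hinge; z square to the face, x toward the hinge, y along the track. Tab 46 x 28 (y) x 8 mm, free all round: press from above, pinch by its 28 mm, lift (5-8 N). Height 99 mm with lever up, 32-74 when gripping. Moves at 5 N until the pad touches, then about 3 N more per mm. Pressed with 10-15 N it grips well; above 17 N the pad is crushed.
- sealed_can: Seamed full can with a closed flat lid, a cylinder 71 mm in diameter and 107 mm high, 0.38 kg, standing upright on the table among the open cans. Origin at the centre of its underside, z up.
- open_can_a: Empty open tinplate can, 71 mm in diameter, 106 mm high, standing on the table; must be left alone. Origin at the centre of its underside.
- open_can_b: A second empty open can, the same size; must be left alone. Origin at the centre of its underside.
- oil_can: Small oil can with a spout, 62 x 80 x 152 mm, standing to the right of the track; must be left alone. Origin at the centre of its underside.
- spanner: Combination spanner, 84 x 149 x 6 mm, lying flat near the robot; must be left alone. Origin at the middle of its underside.
- seam_gauge: Seam micrometer, 157 x 111 x 28 mm, lying flat at the front left; must be left alone. Origin at the middle of its underside.
Things that resemble listed ones, but are neither listed nor needed, are in the scene too. What is shaped like the sealed_can but yellow is not meant.

How it is judged:
By the outcome, as a careful person would: the job done as asked, in the order asked, and still so for the second after the job is handed in, with the robot touching nothing.
It also fails if it takes over 72 s, if anything falls off the work surface, if the arm or the gripper's body presses on something with over 40 N, if the wrist force passes 120 N, or if a joint passes its speed limit or range.

## Working session

There is one attempt and no reset: what is moved stays moved. The work goes in short steps, Python scripts to look and compute and a tool call to move; the robot and the scene stay as the last step left them, time stands still between calls to the robot, and variables do not carry over. Pictures are saved under pics/ and viewed, about 8 in all and at most 12, crops included, and the job is handed in when it is done.

Besides the shell and the picture viewer there is one more tool, called after "Request:" by a JSON object that holds its "op" and its "data", one argument or row to a line. servo_tool: Moves the arm, as the interface text tells. Its arguments: {"type":"object","properties":{"rows":{"type":"array","items":{"type":"array"}},"force":{"type":"number"}},"required":["rows"]}

```bash
mkdir -p pics; cat > h.py <<'E'
import numpy as np,cv2
from rig import *
def towld(cam,p):
    M=np.array(get_calibration(cam)["world_to_cam"]);return (np.linalg.inv(M)@np.r_[p,1])[:3]
def proj(cam,p):
    c=get_calibration(cam);q=(np.array(c["world_to_cam"])@np.r_[p,1])[:3];u=np.array(c["intrinsics"])@q;return u[:2]/u[2]
def ray(cam,px,z):
    c=get_calibration(cam);M=np.linalg.inv(np.array(c["world_to_cam"]));d=M[:3,:3]@np.linalg.inv(np.array(c["intrinsics"]))@np.r_[px,1];o=M[:3,3];return o+d*(z-o[2])/d[2]
E
python3 - <<'E'
from h import *
a=grab_frame("scene");b=grab_frame("top")
cv2.imwrite("pics/scene.png",a);cv2.imwrite("pics/top.png",b)
np.set_printoptions(precision=1,suppress=True)
for n in ["sealed_can","open_can_a","carriage","lever_tab","empty_cup","track","oil_can","spanner","seam_gauge"]:
  for c in ["scene","top"]:
    for d in boxes_of(c,n): 
      w=towld(c,d["centre"]);print(n,c,round(d["conf"],2),w,proj(c,w))
s=sense();print(s)
for c in ["scene","top"]:print(np.linalg.inv(np.array(get_calibration(c)["world_to_cam"]))[:3,3])
E
```

```text
sealed_can scene 0.83 [314.9 232.8  83.9] [247.7 195. ]
sealed_can scene 0.67 [448.  248.6  84.3] [269.3 176.7]
sealed_can scene 0.58 [371.3 519.3  76.3] [213.8 156.2]
sealed_can scene 0.31 [472.8 -73.9  88.5] [331.  213.6]
sealed_can top 0.89 [449.8 261.9 104.9] [259.5 210.4]
sealed_can top 0.64 [376.3 534.3 105.1] [176.5 233. ]
sealed_can top 0.57 [321.  252.8 109.4] [261.7 248.9]
open_can_a scene 0.85 [585.6 299.3  71.4] [284.7 157.7]
open_can_a scene 0.71 [502.  386.2  70. ] [257.  157.6]
open_can_a top 0.89 [601.8 315.7  34.5] [246.9 171. ]
open_can_a top 0.75 [517.9 405.9  33.8] [220.6 194.6]
carriage scene 0.89 [ 572.4 -106.3   67.5] [353.6 208.2]
carriage scene 0.67 [367.7 416.5  19.2] [229.8 177.7]
carriage top 0.75 [583.9 -74.9  58.3] [358.4 173.6]
lever_tab scene 0.44 [470.9 -80.   89. ] [331.8 214.6]
lever_tab top 0.46 [480.4 -69.3  85.1] [358.  201.6]
lever_tab top 0.36 [584.1 -73.4  58.2] [358.  173.6]
empty_cup scene 0.68 [ 573.4 -101.4   68.9] [352.9 207.2]
empty_cup top 0.61 [581.9 -70.   61. ] [357. 174.]
track scene 0.67 [ 567.9 -111.9   41.2] [353.4 214. ]
track top 0.6 [575.6 -61.5  35.2] [354.1 177.5]
oil_can scene 0.6 [ 468.4 -446.2   56.3] [407.1 275.1]
oil_can top 0.8 [ 478.5 -428.    62.7] [461.4 202.4]
spanner scene 0.52 [ 325.1 -243.     2.5] [336.9 274.4]
spanner top 0.48 [ 333.8 -235.2    3.2] [404.4 246.4]
spanner top 0.27 [478.3 -71.6  88.3] [358.8 202. ]
seam_gauge scene 0.56 [366.4 416.   15.2] [229.7 178.6]
seam_gauge top 0.54 [370.5 430.9  19.2] [213.  237.3]
{'clock': 1.0, 'qpos': array([ 1.3,  0.4,  1.6, -0. ,  1.2, -0. ]), 'qvel': array([ 0.,  0., -0., -0., -0.,  0.]), 'joint_efforts': array([ -0. , -60.5, -34.2,  -0. ,   0. ,  -0. ]), 'eef_pos': array([180.4, 598.4, 195.5]), 'tcp_rot': array([3.1, 0. , 2.8]), 'contact_force': array([-1.1,  0. , -0.2]), 'wrist_torque': array([-0., -0.,  0.]), 'opening': 0.996233702876818}
[-540.7 -898.3 1529.4]
[ 173.3   72.8 1816.8]
```

```bash
python3 - <<'E'
import cv2,numpy as np
a=cv2.imread("pics/scene.png")[130:290,180:440];b=cv2.imread("pics/top.png")[130:270,150:490]
b=cv2.resize(b,(800,330),interpolation=3);a=cv2.resize(a,(800,492),interpolation=3)
cv2.imwrite("pics/a1.png",a);cv2.imwrite("pics/b1.png",b)
E
```

```text
(no output)
```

View pics/a1.png

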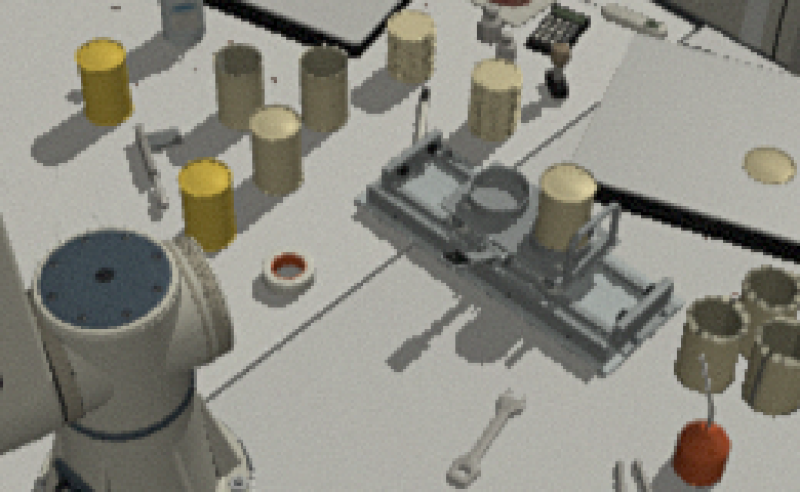

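View pics/b1.png

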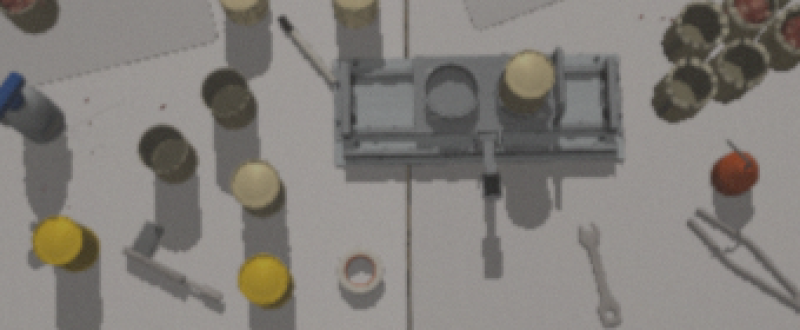

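The scene crop shows the cream closed-lid can (full px ~270,177). The two yellow cans are at ~(214,156) and (248,195), and the two open cans at ~(257,158) and (285,158). In the top view, the candidates for the sealed can are:
- cream lid (259.5,210), which fits the description
- yellow lids (176,233) and (262,249), excluded
- ribbed cans at the back (253,130) and (300,130), not listed
- the can fixed in the cup (375,163)

The lever is at (358,205) and the empty cup at (342,169).

```bash
cat >> h.py <<'E'
def avg(cam,n=8):
    return np.mean([grab_frame(cam).astype(float) for _ in range(n)],0)
def crop(img,x0,y0,w,h,k,name,cam=None,circ=(),pts=()):
    A=np.float32([[k,0,-k*x0],[0,k,-k*y0]]);c=cv2.warpAffine(img.astype(np.uint8),A,(w*k,h*k),flags=cv2.INTER_CUBIC)
    f=lambda p:tuple(int(round(v)) for v in (proj(cam,p)-[x0,y0])*k)
    for (x,y,z,r) in circ:
        P=np.array([f([x+r*np.cos(t),y+r*np.sin(t),z]) for t in np.linspace(0,6.3,40)]);cv2.polylines(c,[P],False,(0,0,255),1)
    for p in pts: cv2.circle(c,f(p),2,(0,255,0),-1)
    cv2.imwrite("pics/"+name,c)
E
python3 - <<'E'
from h import *
np.set_printoptions(precision=1,suppress=True)
t=avg("top");s=avg("scene");np.save("t.npy",t);np.save("s.npy",s)
print("rim",ray("top",(342.1,169.1),82),"lid",ray("top",(375,162.3),166),"tab",ray("top",(358.7,208.5),99),"can",ray("top",(259,209),107))
# corners of the track top: left/right ends
g=t.mean(2)
# sealed-can lid segment: cream
hsv=cv2.cvtColor(t.astype(np.uint8),cv2.COLOR_BGR2HSV)
for nm,(x,y) in {"can":(259,209),"cupcan":(375,162)}.items():
    print(nm,hsv[y,x],t[y,x]); print(g[y-14:y+15:1,x].round().astype(int)); print(g[y,x-14:x+15].round().astype(int))
r=ray("top",(342.1,169.1),82);l=ray("top",(375,162.3),166);c=ray("top",(259,209),107)
crop(t,285,140,133,75,6,"t2.png","top",[(r[0],r[1],82,37.5),(l[0],l[1],166,35.5)],[ray("top",(358.7,208.5),99)])
crop(t,235,185,50,80,7,"t3.png","top",[(c[0],c[1],107,35.5)])
E
```

```text
rim [594.8 -17.2  82. ] lid [ 596.5 -121.3  166. ] tab [454.3 -69.9  99. ] can [454.  263.5 107. ]
can [ 22  69 145] [106.1 134.  145.4]
[102 102 104 102 128 149 153 151 148 144 139 136 132 131 128 127 125 123
 122 122 126 126 113  87  68  65  76  90  99]
[ 99 100 104 114 123 128 127 125 126 127 128 129 128 129 128 128 128 126
 125 124 125 128 123 104  72  88 127 151 152]
cupcan [ 22  70 146] [106.8 135.  146.8]
[151 151 145 120 125 143 148 147 145 141 139 136 134 131 130 128 126 124
 123 121 123 126 122 100  74  64  64  65  64]
[102  85  69  87 118 129 129 127 126 128 127 128 130 130 130 129 128 127
 126 124 124 124 126 119  98  82  90 101  93]
```

View pics/t2.png

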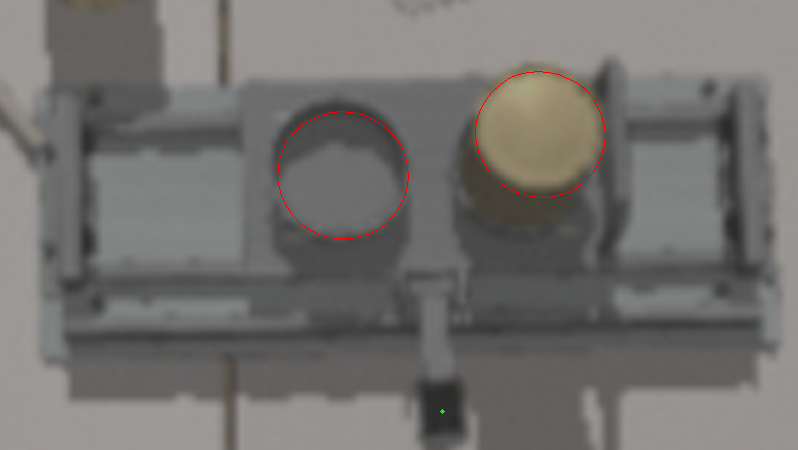

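View pics/t3.png

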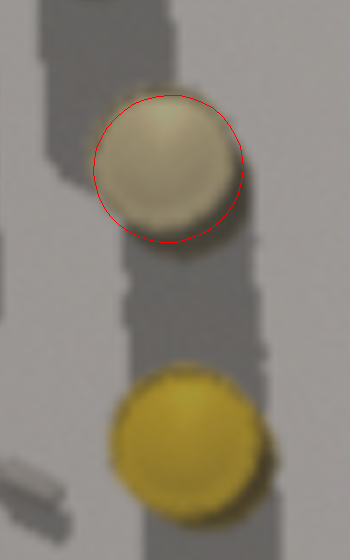

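```bash
cat >> h.py <<'E'
from scipy.ndimage import map_coordinates
from scipy.optimize import minimize
def fitc(img,cam,x,y,z,r,sign=1,arc=None,free=False):
    g=img if img.ndim==2 else img.mean(2); g=cv2.GaussianBlur(g.astype(np.float32),(0,0),.6)
    th=np.linspace(0,2*np.pi,120,endpoint=False)
    if arc is not None: th=np.linspace(*arc,80)
    c=get_calibration(cam);M=np.array(c["world_to_cam"]);K=np.array(c["intrinsics"])
    def samp(x,y,r):
        P=np.stack([x+r*np.cos(th),y+r*np.sin(th),0*th+z]);q=K@(M[:3,:3]@P+M[:3,3:]);return map_coordinates(g,[q[1]/q[2],q[0]/q[2]],order=1)
    def cost(v):
        rr=r+(v[2] if free else 0); d=sign*(samp(v[0],v[1],rr-2)-samp(v[0],v[1],rr+2)); return -np.mean(np.clip(d,-10,25))
    best=min((minimize(cost,[x+a,y+b]+([0] if free else []),method="Nelder-Mead",options=dict(initial_simplex=None,xatol=.02)) for a in(-4,0,4) for b in(-4,0,4)),key=lambda o:o.fun)
    return best.x.round(1),round(best.fun,1)
E
python3 - <<'E'
from h import *
t=np.load("t.npy");s=np.load("s.npy")
for cam,im in (("top",t),("scene",s)):
  S=im[...,2]-im[...,0]
  for ch,I in (("lum",im.mean(2)),("sat",S)):
    for fr in (False,True):
      print(cam,ch,"can",fitc(I,cam,455,264,107,35.5,1,None,fr),"cupcan",fitc(I,cam,597,-121,166,35.5,1,None,fr))
  print(cam,"rim inner dark",[fitc(im,cam,596,-17,82,37.7,-1,None,f) for f in(0,1)],"outer",[fitc(im,cam,596,-17,82,40,sg,None,1) for sg in(1,-1)])
crop(s,310,165,100,75,8,"s2.png","scene",[(596,-17,82,37.5),(597,-121,166,35.5)],[ray("top",(358.7,208.5),99)])
E
```

```text
top lum can (array([454.4, 270.4]), np.float64(-8.1)) cupcan (array([ 595.7, -121.1]), np.float64(-11.8))
top lum can (array([454.4, 270.4,  -0. ]), np.float64(-8.1)) cupcan (array([ 595.7, -121.1,   -0. ]), np.float64(-11.8))
top sat can (array([459.4, 266.9]), np.float64(-11.6)) cupcan (array([ 600.6, -120.6]), np.float64(-13.4))
top sat can (array([459.3, 266.9,  -0. ]), np.float64(-11.6)) cupcan (array([ 600.6, -120.7,   -0. ]), np.float64(-13.4))
top rim inner dark [(array([602.8, -14.8]), np.float64(-9.0)), (array([602.8, -14.8,  -0. ]), np.float64(-9.0))] outer [(array([567.9, -26.7,   0. ]), np.float64(-1.6)), (array([599.3, -14.7,  -0. ]), np.float64(-7.8))]
scene lum can (array([463.1, 264.4]), np.float64(-13.4)) cupcan (array([ 599.1, -129.4]), np.float64(-8.8))
scene lum can (array([463. , 264.4,  -0. ]), np.float64(-13.4)) cupcan (array([ 599.1, -129.4,   -0. ]), np.float64(-8.8))
scene sat can (array([459.4, 262.1]), np.float64(-8.5)) cupcan (array([ 601.8, -124.4]), np.float64(-13.0))
scene sat can (array([459.4, 262.1,   0. ]), np.float64(-8.5)) cupcan (array([ 601.8, -124.4,   -0. ]), np.float64(-13.0))
scene rim inner dark [(array([608.9, -15.7]), np.float64(-13.4)), (array([608.9, -15.7,  -0. ]), np.float64(-13.4))] outer [(array([597.6,  -9.3,   0. ]), np.float64(-4.0)), (array([604.3, -17.1,  -0. ]), np.float64(-11.0))]
```

View pics/s2.png

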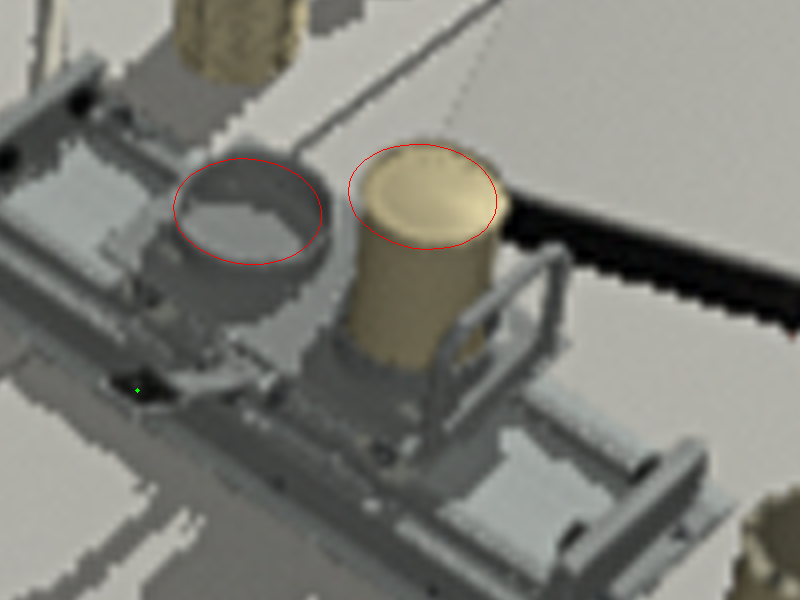

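The scene crop shows the cup rim and fixed can 3–5 mm off my top-view circles, so I'm combining both cameras:
- can ≈ (459,264)
- cup ≈ (602,-16)
- lever tab ≈ (457,-69)

Now checking the track yaw and exact pose before moving.

```bash
python3 - <<'E'
from h import *
f=lambda u,v:(285+u/6,140+v/6)
for a,b,z in (((42,362),(775,352),0),((80,268),(770,262),20),((65,322),(760,322),36)):
  A,B=ray("top",f(*a),z),ray("top",f(*b),z);print(A.round(1),B.round(1),"yaw",np.degrees(np.arctan2(-(A-B)[0],(A-B)[1])).round(2))
s=sense();print(s["tcp_rot"],np.degrees(s["tcp_rot"]),s["eef_pos"])
E
```

```text
[501.8 158.7   0. ] [ 504.4 -277.3    0. ] yaw 0.33
[554.3 135.4  20. ] [ 554.9 -272.7   20. ] yaw 0.08
[518.9 143.6  36. ] [ 515.7 -262.3   36. ] yaw -0.45
[-3.14152637e+00 -2.69868393e-05  2.84881364e+00] [-1.79996202e+02 -1.54623200e-03  1.63224998e+02] [180.36712597 598.38974338 195.46859074]
```

Request:
{"op": "servo_tool", "data": {
  "rows": [
    [0, [0, 0, 0], [0, 0, -8]],
    [0, [0, 0, -15], [0, 0, -8.5]]
  ],
  "force": 30
}}

```text
clock: 2.05
eef_pos: [180.1, 597.6, 209.5]
tcp_rot: [-3.139, -0.001, 3.141]
contact_force: [-0.1, -0.6, -0.5]
opening: 0.603
```

Request:
{"op": "servo_tool", "data": {
  "rows": [
    [0, [-23, -55, 0], [0, 0, 0]],
    [0, [-23, -55, 0], [0, 0, 0]],
    [0, [-23, -55, 0], [0, 0, 0]],
    [0, [-23, -55, 0], [0, 0, 0]],
    [0, [-23, -55, 0], [0, 0, 0]],
    [0, [-23, -55, 0], [0, 0, 0]],
    [0, [-23, -55, 0], [0, 0, 0]],
    [0, [-23, -55, 0], [0, 0, 0]]
  ]
}}

```text
clock: 3.05
eef_pos: [362.9, 155.9, 210.9]
tcp_rot: [3.141, 0.001, 3.137]
contact_force: [1.5, 0.8, 1.1]
opening: 0.006
```

Request:
{"op": "servo_tool", "data": {
  "rows": [
    [0, [-23, -55, 0], [0, 0, 0]],
    [0, [-23, -55, 0], [0, 0, 0]],
    [0, [-23, -55, 0], [0, 0, 0]],
    [0, [-23, -55, 0], [0, 0, 0]],
    [0, [0, 0, 0], [0, 0, 0]],
    [0, [0, 0, 0], [0, 0, 0]]
  ]
}}

```text
clock: 3.8
eef_pos: [452.7, -62.8, 210.3]
tcp_rot: [3.141, -0.001, 3.136]
contact_force: [0.3, 0.1, 0.4]
opening: -0.002
```

Request:
{"op": "servo_tool", "data": {
  "rows": [
    [0, [0, -3, 45], [0, 0, -0.3]],
    [0, [0, -3, 40], [0, 0, 0]],
    [0, [0, 0, 10], [0, 0, 0]],
    [0, [0, 0, 0], [0, 0, 0]]
  ]
}}

```text
clock: 4.3
eef_pos: [453.1, -68.0, 115.8]
tcp_rot: [3.141, -0.001, -3.14]
contact_force: [0.6, -0.6, 0.8]
opening: 0.0
```

```bash
python3 - <<'E'
from h import *
s=sense();print(s["eef_pos"],s["contact_force"])
a=grab_frame("scene").astype(float);b=grab_frame("top").astype(float)
crop(a,300,170,80,75,7,"l1.png");crop(b,330,170,60,75,4,"l2.png")
x=cv2.imread("pics/l1.png");y=cv2.imread("pics/l2.png");o=np.zeros((525,800,3),np.uint8);o[:,:560]=x;o[:300,560:]=y;cv2.imwrite("pics/l.png",o)
E
```

```text
[453.07169756 -67.98204048 115.77412961] [ 0.62812856 -0.64149139  0.81032105]
```

View pics/l.png

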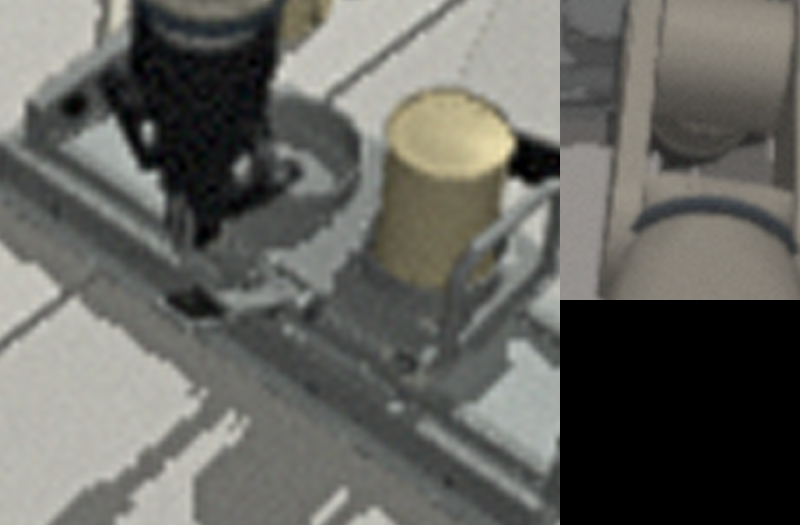

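The fingertip (full px ~(328.6,204.7)) stands above the black lever tab (~(327.5,213)). I'll compare both through the calibration.

```bash
python3 - <<'E'
from h import *
print(proj("scene",[453,-68,115.8]),ray("scene",(327.6,213.2),99),ray("scene",(328.6,204.7),115.8))
print([ (towld("scene",d["centre"]).round(1),d["conf"]) for d in boxes_of("scene","lever_tab")])
E
```

```text
[326.6765825  210.73041756] [457.85136672 -69.3376669   99.        ] [481.4383818  -51.95873947 115.8       ]
[(array([473.9, -76.4,  88.3]), 0.63)]
```

Request:
{"op": "servo_tool", "data": {
  "rows": [
    [0, [0, -1, 6], [0, 0, 0]],
    [0, [0, 0, 4], [0, 0, 0]],
    [0, [0, 0, 4], [0, 0, 0]],
    [0, [0, 0, 3], [0, 0, 0]],
    [0, [0, 0, 3], [0, 0, 0]]
  ]
}}

```text
clock: 5.08
eef_pos: [453.1, -69.9, 95.2]
tcp_rot: [3.142, -0.0, -3.141]
contact_force: [0.6, 0.5, -0.1]
opening: -0.002
```

```bash
python3 - <<'E'
from h import *
a=avg("scene",4)
c=sense()["eef_pos"]
crop(a,300,180,60,50,13,"l3.png","scene",[],[c])
print(proj("scene",c))
E
```

```text
[326.84291887 214.54814158]
```

View pics/l3.png

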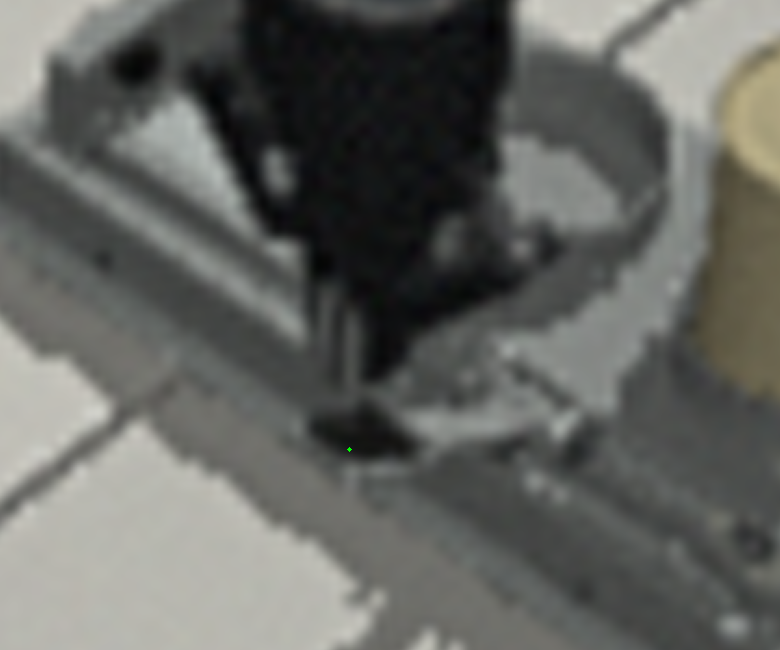

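The scene crop shows the visible fingertip (~(327.3,210.3)) still slightly above the black tab (~(328,213)), so I'm descending in small steps on force.

Request:
{"op": "servo_tool", "data": {
  "rows": [
    [0, [0, 0, 2], [0, 0, 0]],
    [0, [0, 0, 2], [0, 0, 0]],
    [0, [0, 0, 0], [0, 0, 0]]
  ]
}}

```text
clock: 5.65
eef_pos: [453.0, -69.9, 91.3]
tcp_rot: [3.142, -0.0, -3.141]
contact_force: [0.4, -0.6, -0.2]
opening: -0.003
```

Request:
{"op": "servo_tool", "data": {
  "rows": [
    [0, [0, 0, 2], [0, 0, 0]],
    [0, [0, 0, 2], [0, 0, 0]],
    [0, [0, 0, 0], [0, 0, 0]]
  ]
}}

```text
clock: 6.02
eef_pos: [453.1, -69.9, 87.3]
tcp_rot: [3.142, -0.0, -3.141]
contact_force: [-0.2, 0.4, 0.3]
opening: -0.001
```

Request:
{"op": "servo_tool", "data": {
  "rows": [
    [0, [0, 0, 2], [0, 0, 0]],
    [0, [0, 0, 2], [0, 0, 0]],
    [0, [0, 0, 0], [0, 0, 0]]
  ]
}}

```text
clock: 6.4
eef_pos: [453.1, -69.9, 83.3]
tcp_rot: [3.142, -0.0, -3.141]
contact_force: [0.2, -0.5, 0.0]
opening: 0.003
```

```bash
python3 - <<'E'
from h import *
a=avg("scene",4)
s=sense();c=s["eef_pos"];print(c,s["contact_force"],s["wrist_torque"])
crop(a,305,190,40,35,16,"l4.png","scene",[],[c])
E
```

```text
[453.25399557 -69.95157443  83.52180109] [ 1.04833275  0.42418745 -0.05528833] [ 0.02662089 -0.00130813 -0.00429246]
```

View pics/l4.png

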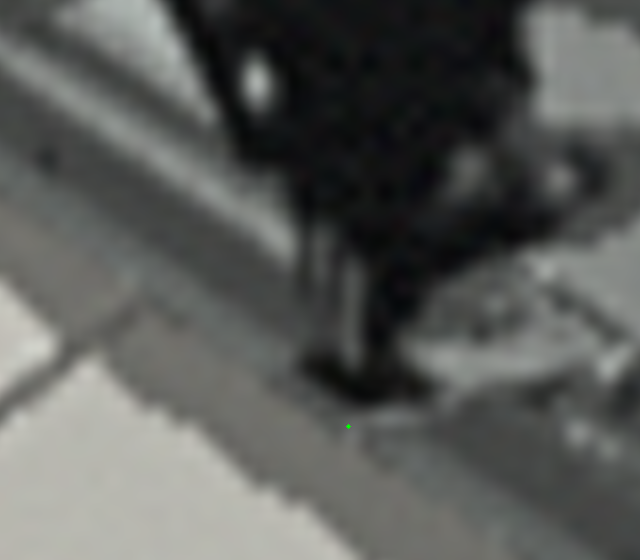

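The crop shows the tip at (327.2,212.6), almost on the tab at (328,213.8), so contact is close.

Request:
{"op": "servo_tool", "data": {
  "rows": [
    [0, [0, 0, 2], [0, 0, 0]],
    [0, [0, 0, 2], [0, 0, 0]],
    [0, [0, 0, 0], [0, 0, 0]]
  ]
}}

```text
clock: 6.98
eef_pos: [453.0, -69.9, 79.3]
tcp_rot: [3.142, -0.0, -3.141]
contact_force: [0.9, 0.0, 0.7]
opening: 0.001
```

Request:
{"op": "servo_tool", "data": {
  "rows": [
    [0, [0, 0, 2], [0, 0, 0]],
    [0, [0, 0, 1], [0, 0, 0]],
    [0, [0, 0, 0], [0, 0, 0]]
  ]
}}

```text
clock: 7.35
eef_pos: [453.1, -69.9, 76.4]
tcp_rot: [3.142, -0.0, -3.141]
contact_force: [-0.5, 0.1, -0.2]
opening: -0.002
```

Request:
{"op": "servo_tool", "data": {
  "rows": [
    [0, [0, 0, 2], [0, 0, 0]],
    [0, [0, 0, 2], [0, 0, 0]],
    [0, [0, 0, 0], [0, 0, 0]]
  ]
}}

```text
clock: 7.72
eef_pos: [453.0, -69.9, 72.3]
tcp_rot: [3.142, -0.0, -3.141]
contact_force: [-0.1, 0.2, 0.6]
opening: 0.0
```

```bash
python3 - <<'E'
from h import *
a=avg("scene",4);s0=np.load("s.npy")
s=sense();c=s["eef_pos"];print(c,s["contact_force"],s["qpos"])
np.set_printoptions(precision=1,suppress=True)
for n in ["lever_tab","brake_lever"]:
  print([ (towld("scene",d["centre"]),round(d["conf"],2)) for d in boxes_of("scene",n)])
A=(a,s0)
o=[]
for k,i in enumerate(A):
  crop(i,305,190,40,35,10,f"m{k}.png","scene",[],[c] if k==0 else []);o.append(cv2.imread(f"pics/m{k}.png"))
cv2.imwrite("pics/m.png",np.hstack(o))
E
```

```text
[453.26461585 -69.92918705  72.53079244] [0.58098867 0.11066636 0.6234153 ] [-1.56350353e-01  2.67820639e-01  2.08813948e+00  1.30742819e-05
  7.85528286e-01 -1.72757717e+00]
[(array([489.4, -76.4,  74.8]), 0.66), (array([ 571.9, -139.6,   40.2]), 0.42)]
[(array([ 467.5, -447.5,   58.2]), 0.58), (array([492.9, -77.5,  73.8]), 0.38)]
```

View pics/m.png

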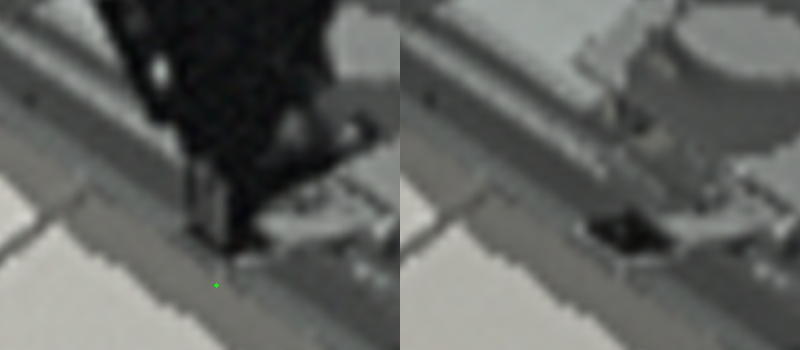

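The left half shows the finger (tip ~(326.5,214.3)) overlapping the tab. The right half shows the original tab at (327.8,213.3). The lever hasn't visibly moved, so I'm continuing carefully.

Request:
{"op": "servo_tool", "data": {
  "rows": [
    [0, [0, 0, 2], [0, 0, 0]],
    [0, [0, 0, 2], [0, 0, 0]],
    [0, [0, 0, 0], [0, 0, 0]]
  ]
}}

```text
clock: 8.4
eef_pos: [453.4, -70.0, 68.5]
tcp_rot: [-3.141, 0.0, -3.141]
contact_force: [0.2, -0.7, 2.0]
opening: 0.003
```

Request:
{"op": "servo_tool", "data": {
  "rows": [
    [0, [0, 0, 2], [0, 0, 0]],
    [0, [0, 0, 2], [0, 0, 0]],
    [0, [0, 0, 0], [0, 0, 0]]
  ]
}}

```text
clock: 8.78
eef_pos: [453.1, -69.9, 64.3]
tcp_rot: [3.142, -0.0, -3.141]
contact_force: [-0.4, -0.3, 2.3]
opening: 0.002
```

Request:
{"op": "servo_tool", "data": {
  "rows": [
    [0, [0, 0, 2], [0, 0, 0]],
    [0, [0, 0, 2], [0, 0, 0]],
    [0, [0, 0, 0], [0, 0, 0]]
  ]
}}

```text
clock: 9.15
eef_pos: [453.0, -69.9, 60.3]
tcp_rot: [3.142, -0.0, -3.141]
contact_force: [-0.3, -0.2, 1.6]
opening: 0.002
```

```bash
python3 - <<'E'
from h import *
a=avg("scene",4);s0=np.load("s.npy")
s=sense();c=s["eef_pos"];print(c,s["contact_force"],s["wrist_torque"]*1000,s["qpos"])
o=[]
for k,i in enumerate((a,s0)):
  crop(i,305,190,40,35,10,f"m{k}.png","scene",[],[]);o.append(cv2.imread(f"pics/m{k}.png"))
cv2.imwrite("pics/n.png",np.hstack(o))
E
```

```text
[453.03947372 -69.88294489  60.32242169] [-0.35483262 -0.15422415 -0.59032197] [37.95149224 41.88250592  6.41156094] [-1.56319301e-01  2.89002855e-01  2.09638743e+00 -4.39335712e-07
  7.56536577e-01 -1.72751009e+00]
```

View pics/n.png

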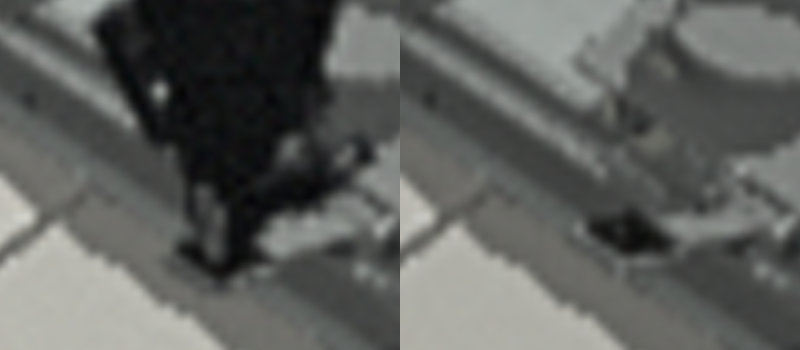

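The tab (now ~(322–332,214–218)) has moved down with the finger, so the press is working. Reading the force while moving gives a better value.

Request:
{"op": "servo_tool", "data": {
  "rows": [
    [0, [0, 0, 1], [0, 0, 0]],
    [0, [0, 0, 1.5], [0, 0, 0]],
    [0, [0, 0, 1.5], [0, 0, 0]]
  ]
}}

```text
clock: 9.72
eef_pos: [453.2, -69.9, 56.5]
tcp_rot: [-3.142, 0.0, -3.141]
contact_force: [-1.7, -0.3, 3.8]
opening: 0.003
```

Request:
{"op": "servo_tool", "data": {
  "rows": [
    [0, [0, 0, 1.5], [0, 0, 0]],
    [0, [0, 0, 1.5], [0, 0, 0]]
  ]
}}

```text
clock: 9.98
eef_pos: [453.1, -69.9, 53.4]
tcp_rot: [3.142, -0.0, -3.141]
contact_force: [-1.3, -0.0, 4.9]
opening: 0.0
```

Request:
{"op": "servo_tool", "data": {
  "rows": [
    [0, [0.7, 0, 1.5], [0, 0, 0]],
    [0, [0.7, 0, 1.5], [0, 0, 0]]
  ]
}}

```text
clock: 10.22
eef_pos: [451.8, -69.9, 50.4]
tcp_rot: [-3.142, 0.0, -3.141]
contact_force: [-1.0, 0.1, 4.7]
opening: -0.002
```

Request:
{"op": "servo_tool", "data": {
  "rows": [
    [0, [0.7, 0, 1.5], [0, 0, 0]],
    [0, [0.7, 0, 1.5], [0, 0, 0]]
  ]
}}

```text
clock: 10.48
eef_pos: [450.5, -70.0, 47.4]
tcp_rot: [-3.142, 0.0, -3.141]
contact_force: [-0.5, -0.3, 4.4]
opening: -0.001
```

Request:
{"op": "servo_tool", "data": {
  "rows": [
    [0, [0.7, 0, 1.5], [0, 0, 0]],
    [0, [0.7, 0, 1.5], [0, 0, 0]]
  ]
}}

```text
clock: 10.72
eef_pos: [449.3, -70.0, 44.5]
tcp_rot: [-3.142, 0.001, -3.141]
contact_force: [1.0, 0.3, 4.0]
opening: -0.001
```

Request:
{"op": "servo_tool", "data": {
  "rows": [
    [0, [0.5, 0, 1.5], [0, 0, 0]],
    [0, [0.5, 0, 1.5], [0, 0, 0]]
  ]
}}

```text
clock: 10.98
eef_pos: [448.2, -70.0, 41.4]
tcp_rot: [-3.142, 0.0, -3.141]
contact_force: [1.9, -0.7, 3.7]
opening: 0.002
```

Request:
{"op": "servo_tool", "data": {
  "rows": [
    [0, [0.3, 0, 1.5], [0, 0, 0]],
    [0, [0.3, 0, 1.5], [0, 0, 0]]
  ]
}}

```text
clock: 11.22
eef_pos: [447.3, -69.9, 38.4]
tcp_rot: [-3.142, -0.0, -3.141]
contact_force: [-0.3, -0.6, 4.1]
opening: 0.007
```

Request:
{"op": "servo_tool", "data": {
  "rows": [
    [0, [0.3, 0, 1.5], [0, 0, 0]],
    [0, [0.3, 0, 1.5], [0, 0, 0]]
  ]
}}

```text
clock: 11.48
eef_pos: [446.4, -69.9, 35.3]
tcp_rot: [3.142, -0.001, -3.141]
contact_force: [0.1, -0.6, 3.8]
opening: 0.001
```

Request:
{"op": "servo_tool", "data": {
  "rows": [
    [0, [0.3, 0, 1.5], [0, 0, 0]],
    [0, [0.3, 0, 1.5], [0, 0, 0]]
  ]
}}

```text
clock: 11.72
eef_pos: [445.7, -69.8, 32.3]
tcp_rot: [3.141, -0.001, -3.141]
contact_force: [-0.5, 0.4, 4.2]
opening: -0.0
```

Request:
{"op": "servo_tool", "data": {
  "rows": [
    [0, [0.3, 0, 1.5], [0, 0, 0]],
    [0, [0.3, 0, 1.5], [0, 0, 0]]
  ]
}}

```text
clock: 11.98
eef_pos: [445.2, -69.8, 29.3]
tcp_rot: [3.141, -0.001, -3.141]
contact_force: [-2.3, -0.6, 4.6]
opening: 0.003
```

Request:
{"op": "servo_tool", "data": {
  "rows": [
    [0, [0.3, 0, 1.5], [0, 0, 0]],
    [0, [0.3, 0, 1.5], [0, 0, 0]]
  ]
}}

```text
clock: 12.22
eef_pos: [444.8, -69.9, 26.3]
tcp_rot: [3.142, -0.0, -3.141]
contact_force: [-1.9, 0.2, 4.4]
opening: -0.001
```

Request:
{"op": "servo_tool", "data": {
  "rows": [
    [0, [0.2, 0, 1.5], [0, 0, 0]],
    [0, [0.2, 0, 1.5], [0, 0, 0]]
  ]
}}

```text
clock: 12.48
eef_pos: [444.4, -69.9, 23.4]
tcp_rot: [3.142, -0.0, -3.141]
contact_force: [-3.2, -0.3, 3.7]
opening: 0.001
```

```bash
python3 - <<'E'
from h import *
np.set_printoptions(precision=1,suppress=True)
a=avg("scene",3)
for n in ["lever_tab","carriage"]:
  print([ (towld("scene",d["centre"]),round(d["conf"],2)) for d in boxes_of("scene",n)])
s0=np.load("s.npy")
d=np.abs(a-s0).mean(2)[190:230,305:360]
# dark tab: where dark now
g=a.mean(2);dk=(g<45);dk[:205]=0;n,l,st,ce=cv2.connectedComponentsWithStats(dk[:, :].astype(np.uint8))
for i in range(1,n):
  if st[i,4]>4 and 310<ce[i][0]<350 and ce[i][1]<240: print(st[i],ce[i])
print(sense()["contact_force"])
for z in (30,40,50,60):print(z,proj("scene",[444,-70,z]))
print(g[208:232,318:336].astype(int))
E
```

```text
[(array([450.6, -78.7,  53.1]), 0.62)]
[(array([ 578.6, -121. ,   66.9]), 0.56)]
[315 205  24  22 250] [326.6 212.3]
[-0.4  0.1 -0.4]
30 [324.6 226.9]
40 [324.7 225.3]
50 [324.8 223.6]
60 [324.9 221.9]
[[ 30  55  26  17  19  16  18  17  21  19  19  16  19  13  18  29  36  35]
 [ 18  32  23  22  13  17  17  17  24  17  21  20  19  18  15  22  34  59]
 [ 17  22  18  13  24  24  25  17  11  17  18  18  20  21  16  20  46  73]
 [ 33  19  21  12  17  14  16  19  16  13  15  19  19  16  34  38  41  70]
 [ 64  25  35  10  15  18  22  17  15  16  11  20  15  52 120  86  45  58]
 [103  86 103  33  11  22  21  14  19  22  20   8  19  57  86  66  39  37]
 [113 111 112  52  19  10  13  19  19  18  18  15  22  50  51  43  39  28]
 [109 111 114  69  22  13  22  20  13  20  13  20  31  38  32  33  22  20]
 [108 109 113 101  46  44  32   9  12  14  20  30  24  30  16  14  14  15]
 [117 104 111 112  54  57  33  21  12  14  17  21  18  17  15  12  23  20]
 [169 113 104 110  46  55  42  43  18  16  12  18  11   9  22  47  73  55]
 [184 170 118 103  36  58  61  70  21  14  16  21  22  50  84 122  84  69
[... 202 characters left out ...]
 69 108 106 107  98 100]
 [183 180 126  55  24  27  67  75  17  14  35  73 103 107 113 112 110 102]
 [180 125  60  13   5   6  32  47  14  33  66  96  88 108 114 108 109 108]
 [179 122  82  52  27   8   9  17  57  91  93 114 105 112 112 109 110 110]
 [182 172 134  84  71  42  20  51 110  98 123 171 114 109 109 106 110 109]
 [181 186 177 146 105  75  67  96 145 173 171 135 109 106 107 110 109 109]
 [181 181 182 179 170 123 130 173 184 181 132 109 105 104 111 114 106 109]
 [180 180 182 183 183 174 175 189 181 133 107 104 107 122 175 173 114 113]
 [181 183 180 179 181 186 182 181 131 107 105 103 113 171 189 177 125 165]
 [180 179 179 179 185 181 131 124 111 102 106 112 118 182 181 141 168 133]]
```

Request:
{"op": "servo_tool", "data": {
  "rows": [
    [0, [0, 0, 1.5], [0, 0, 0]],
    [0, [0, 0, 1.5], [0, 0, 0]]
  ]
}}

```text
clock: 12.98
eef_pos: [444.9, -70.0, 20.5]
tcp_rot: [-3.141, 0.0, -3.141]
contact_force: [-1.3, -0.9, 4.2]
opening: -0.0
```

Request:
{"op": "servo_tool", "data": {
  "rows": [
    [0, [-0.5, 0, 1.5], [0, 0, 0]],
    [0, [-0.5, 0, 1.5], [0, 0, 0]]
  ]
}}

```text
clock: 13.22
eef_pos: [445.0, -69.9, 17.3]
tcp_rot: [3.141, -0.001, -3.141]
contact_force: [-2.8, -1.0, 4.2]
opening: 0.003
```

Request:
{"op": "servo_tool", "data": {
  "rows": [
    [0, [0, 0, 1.5], [0, 0, 0]],
    [0, [0, 0, 1.5], [0, 0, 0]]
  ]
}}

```text
clock: 13.48
eef_pos: [445.3, -69.9, 14.3]
tcp_rot: [3.141, -0.001, -3.141]
contact_force: [-3.2, 0.4, 4.4]
opening: 0.001
```

Request:
{"op": "servo_tool", "data": {
  "rows": [
    [0, [0, 0, 1.5], [0, 0, 0]],
    [0, [0, 0, 1.5], [0, 0, 0]]
  ]
}}

```text
clock: 13.72
eef_pos: [445.2, -69.9, 11.4]
tcp_rot: [3.142, -0.001, -3.141]
contact_force: [-5.1, 0.3, 7.7]
opening: 0.002
```

Request:
{"op": "servo_tool", "data": {
  "rows": [
    [0, [0, 0, 0.7], [0, 0, 0]],
    [0, [0, 0, 0.5], [0, 0, 0]]
  ]
}}

```text
clock: 13.98
eef_pos: [445.2, -69.9, 10.3]
tcp_rot: [3.141, -0.001, -3.141]
contact_force: [-5.1, 0.8, 9.1]
opening: -0.0
```

Request:
{"op": "servo_tool", "data": {
  "rows": [
    [0, [0, 0, 0.8], [0, 0, 0]],
    [0, [0, 0, 0.4], [0, 0, 0]]
  ]
}}

```text
clock: 14.22
eef_pos: [445.1, -69.9, 9.2]
tcp_rot: [3.141, -0.001, -3.141]
contact_force: [-6.4, -0.2, 11.1]
opening: -0.001
```

Request:
{"op": "servo_tool", "data": {
  "rows": [
    [0, [0, 0, 0.4], [0, 0, 0]],
    [0, [0, 0, 0], [0, 0, 0]]
  ]
}}

```text
clock: 14.48
eef_pos: [445.1, -69.9, 8.9]
tcp_rot: [3.142, -0.001, -3.141]
contact_force: [-5.6, -0.1, 10.3]
opening: -0.004
```

Request:
{"op": "servo_tool", "data": {
  "rows": [
    [0, [0, 0, -5], [0, 0, 0]],
    [0, [0, 0, -40], [0, 0, 0]],
    [0, [0, 0, -55], [0, 0, 0]],
    [0, [0, 0, -55], [0, 0, 0]],
    [85, [0, 40, -45], [0, 0, 0]],
    [85, [0, 55, 0], [0, 0, 0]],
    [85, [0, 55, 0], [0, 0, 0]],
    [85, [0, 55, 0], [0, 0, 0]]
  ]
}}

```text
clock: 15.48
eef_pos: [446.1, 137.1, 209.3]
tcp_rot: [3.141, 0.002, -3.141]
contact_force: [1.1, -0.2, 0.4]
opening: 0.841
```

Request:
{"op": "servo_tool", "data": {
  "rows": [
    [85, [-5, 55, 0], [0, 0, 0]],
    [85, [-5, 55, 0], [0, 0, 0]],
    [85, [-5, 19, 0], [0, 0, 0]],
    [85, [0, 0, 0], [0, 0, 0]],
    [85, [0, 0, 0], [0, 0, 0]],
    [85, [0, 0, 0], [0, 0, 0]]
  ]
}}

```text
clock: 16.23
eef_pos: [460.5, 262.7, 208.8]
tcp_rot: [-3.141, -0.0, 3.14]
contact_force: [0.9, 0.3, 0.2]
opening: 0.993
```

```bash
python3 - <<'E'
from h import *
np.set_printoptions(precision=1,suppress=True)
a=avg("scene",6);t=avg("top",4);np.save("s2.npy",a);np.save("t2.npy",t)
s=sense();c=s["eef_pos"];print(c)
for cam in("scene","top"):
 for n in ["lever_tab","carriage"]:
  print(cam,n,[ (towld(cam,d["centre"]),round(d["conf"],2)) for d in boxes_of(cam,n)])
print(proj("scene",c))
for cam,im in (("top",t),("scene",a)):
    S=im[...,2]-im[...,0]; print(cam,"cupcan",fitc(S,cam,600,-121,166,35.5))
crop(a,225,130,60,75,8,"g1.png","scene",[],[c,c+[0,50,14],c+[0,-50,14]])
crop(a,300,180,40,56,8,"g2.png");x=cv2.imread("pics/g1.png");y=cv2.imread("pics/g2.png")
o=np.zeros((600,800,3),np.uint8);o[:,:480]=x;o[:448,480:]=y;cv2.imwrite("pics/g.png",o)
E
```

```text
[460.5 264.1 208.7]
scene lever_tab [(array([471.1, -75.9,  45.6]), 0.45)]
scene carriage [(array([ 572.2, -101.5,   59.5]), 0.59)]
top lever_tab [(array([475.6, -71.1,  48.2]), 0.78), (array([ 478.8, -427.7,   62.6]), 0.37)]
top carriage [(array([585.2, -71. ,  54.4]), 0.96)]
[267.8 150.8]
top cupcan (array([ 600.7, -120.7]), np.float64(-13.3))
scene cupcan (array([ 601.9, -124.2]), np.float64(-13.1))
```

View pics/g.png

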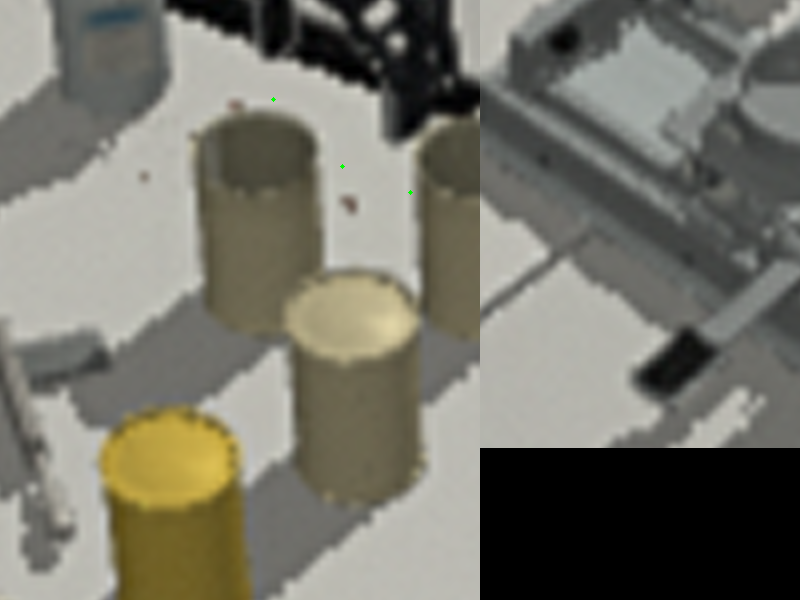

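The left crop shows the cream closed-lid can at scene px (269,175), with open cans behind it at (257,158) and (282,158) and a yellow can at (246,190). The choice is confirmed. The lever tab stays down at (325.6,225). The visible fingertips sit roughly 30–45 mm higher than the reported TCP suggests, so I'm picking a grasp height that works either way (TCP z≈32).

Request:
{"op": "servo_tool", "data": {
  "rows": [
    [85, [0, 0, 50], [0, 0, 0]],
    [85, [0, 0, 45], [0, 0, 0]],
    [85, [0, 0, 25], [0, 0, 0]],
    [85, [0, 0, 15], [0, 0, 0]],
    [85, [0, 0, 0], [0, 0, 0]]
  ]
}}

```text
clock: 17.55
eef_pos: [460.1, 263.9, 73.1]
tcp_rot: [-3.141, -0.001, -3.141]
contact_force: [-0.1, 1.1, 0.0]
opening: 0.996
```

Request:
{"op": "servo_tool", "data": {
  "rows": [
    [85, [0, 0, 14], [0, 0, 0]],
    [85, [0, 0, 14], [0, 0, 0]],
    [85, [0, 0, 13], [0, 0, 0]],
    [85, [0, 0, 0], [0, 0, 0]]
  ]
}}

```text
clock: 18.05
eef_pos: [459.6, 263.6, 31.5]
tcp_rot: [-3.14, -0.002, -3.141]
contact_force: [0.1, 0.7, -0.1]
opening: 0.995
```

Close gently, to centre the can in y.

Request:
{"op": "servo_tool", "data": {
  "rows": [
    [60, [0, 0, 0], [0, 0, 0]],
    [60, [0, 0, 0], [0, 0, 0]],
    [60, [0, 0, 0], [0, 0, 0]],
    [60, [0, 0, 0], [0, 0, 0]]
  ],
  "force": 20
}}

```text
clock: 18.55
eef_pos: [460.6, 264.2, 32.9]
tcp_rot: [3.141, 0.0, -3.141]
contact_force: [-0.5, 0.5, -1.9]
opening: 0.825
```

Gripped at 70.5 mm, so it is the can. Reopening and turning 90° to centre it in x.

Request:
{"op": "servo_tool", "data": {
  "rows": [
    [85, [0, 0, 0], [0, 0, 0]],
    [85, [0, 0, 0], [0, 0, 0]],
    [85, [0, 0, 0], [0, 0, 0]],
    [85, [0, 0, 0], [0, 0, 9]],
    [85, [0, 0, 0], [0, 0, 9]],
    [85, [0, 0, 0], [0, 0, 9]],
    [85, [0, 0, 0], [0, 0, 9]],
    [85, [0, 0, 0], [0, 0, 9]]
  ]
}}

```text
clock: 19.55
eef_pos: [460.5, 264.1, 32.7]
tcp_rot: [-3.142, 0.0, 2.351]
contact_force: [0.4, -0.3, -0.4]
opening: 0.998
```

Request:
{"op": "servo_tool", "data": {
  "rows": [
    [85, [0, 0, 0], [0, 0, 9]],
    [85, [0, 0, 0], [0, 0, 9]],
    [85, [0, 0, 0], [0, 0, 9]],
    [85, [0, 0, 0], [0, 0, 9]],
    [85, [0, 0, 0], [0, 0, 9]],
    [60, [0, 0, 0], [0, 0, 0]],
    [60, [0, 0, 0], [0, 0, 0]],
    [60, [0, 0, 0], [0, 0, 0]]
  ]
}}

```text
clock: 20.55
eef_pos: [460.9, 264.2, 32.9]
tcp_rot: [3.141, -0.0, 1.573]
contact_force: [0.6, 0.5, 2.5]
opening: 0.824
```

Request:
{"op": "servo_tool", "data": {
  "rows": [
    [60, [0, 0, 0], [0, 0, 0]],
    [60, [0, 0, 0], [0, 0, 0]]
  ]
}}

```text
clock: 20.8
eef_pos: [460.9, 264.2, 32.9]
tcp_rot: [3.141, -0.0, 1.572]
contact_force: [3.1, -0.2, 3.6]
opening: 0.827
```

Request:
{"op": "servo_tool", "data": {
  "rows": [
    [85, [0, 0, 0], [0, 0, 0]],
    [85, [0, 0, 0], [0, 0, 0]],
    [85, [0, 0, 0], [0, 0, 0]],
    [85, [0, 0, -40], [0, 0, 0]],
    [85, [0, 0, -50], [0, 0, 0]],
    [85, [0, 0, -50], [0, 0, 0]],
    [85, [0, 0, -40], [0, 0, 0]],
    [85, [0, 0, 0], [0, 0, 0]]
  ]
}}

```text
clock: 21.8
eef_pos: [462.2, 265.1, 215.9]
tcp_rot: [3.136, -0.003, 1.571]
contact_force: [-0.1, -0.3, -0.1]
opening: 0.996
```

```bash
python3 - <<'E'
from h import *
a=avg("scene",6);t=avg("top",6);np.save("s3.npy",a);np.save("t3.npy",t)
print(sense()["eef_pos"])
for cam,im in (("top",t),("scene",a)):
    S=im[...,2]-im[...,0]
    print(cam,[fitc(I,cam,460,264,107,35.5) for I in (S,im)],"cupcan",[fitc(I,cam,600,-121,166,35.5) for I in(S,im)])
    print("rim",[(r,fitc(im,cam,602,-16,82,r,-1)) for r in (36.5,37.5,38.5,39.5,41,42)])
    d=boxes_of(cam,"sealed_can");print([(towld(cam,e["centre"]).round(1),round(e["conf"],2)) for e in d])
E
```

```text
[460.34829318 264.03525875 212.36132454]
top [(array([449.5, 257. ]), np.float64(-5.4)), (array([450.2, 253. ]), np.float64(-7.9))] cupcan [(array([ 600.7, -120.7]), np.float64(-13.3)), (array([ 595.7, -121. ]), np.float64(-11.6))]
rim [(36.5, (array([604.1, -14.2]), np.float64(-8.9))), (37.5, (array([602.9, -14.6]), np.float64(-8.9))), (38.5, (array([601.9, -14.9]), np.float64(-8.6))), (39.5, (array([600. , -14.6]), np.float64(-7.8))), (41, (array([597.8, -14.3]), np.float64(-7.1))), (42, (array([594.7, -14.5]), np.float64(-8.4)))]
[(array([377.8, 534. , 104.9]), 0.97), (array([464.9, 254. , 105.3]), 0.43)]
scene [(array([459.6, 262.3]), np.float64(-8.9)), (array([463.6, 264.4]), np.float64(-13.6))] cupcan [(array([ 602. , -124.1]), np.float64(-13.1)), (array([ 599. , -129.5]), np.float64(-8.9))]
rim [(36.5, (array([609.8, -15.5]), np.float64(-14.2))), (37.5, (array([609. , -15.4]), np.float64(-13.9))), (38.5, (array([608. , -15.6]), np.float64(-13.3))), (39.5, (array([607. , -15.7]), np.float64(-12.1))), (41, (array([602.3, -18.5]), np.float64(-9.6))), (42, (array([590.8, -25.3]), np.float64(-10.3)))]
[(array([445.2, 245.6,  84.1]), 0.81), (array([371.4, 516.6,  75.5]), 0.8), (array([308.9, 233.3,  84.2]), 0.59), (array([ 466.2, -444.9,   55.5]), 0.37)]
```

```bash
python3 - <<'E'
from h import *
def rect(img,cam,z,xs,ys):
    X,Y=np.meshgrid(xs,ys,indexing="ij");c=get_calibration(cam);M=np.array(c["world_to_cam"]);K=np.array(c["intrinsics"])
    q=K@(M[:3,:3]@np.stack([X.ravel(),Y.ravel(),0*X.ravel()+z])+M[:3,3:]);return map_coordinates(img.mean(2),[q[1]/q[2],q[0]/q[2]],order=1).reshape(X.shape)
for f,cam in (("t.npy","top"),("s.npy","scene"),("t3.npy","top")):
    im=np.load(f)
    for lo,hi,nm in ((490,560,"near"),(640,700,"far")):
        R=rect(im,cam,36,np.arange(lo-10,hi+10),np.arange(-270,130,2.))
        ys=np.arange(-270,130,2.)+70;best=[]
        for a in np.arange(-3,3.01,.1):
            S=np.stack([map_coordinates(R[:,j],[np.arange(10,hi-lo+10)-np.tan(np.radians(a))*ys[j]],order=1) for j in range(len(ys))],1)
            p=np.median(S,1);best.append((np.sum(np.diff(p)**2),a))
        best.sort();print(f,nm,[(round(e),round(a,1)) for e,a in best[::-1][:4]])
E
```

```text
t.npy near [(384, np.float64(0.9)), (374, np.float64(1.0)), (371, np.float64(0.8)), (362, np.float64(0.7))]
t.npy far [(147, np.float64(1.0)), (146, np.float64(1.1)), (145, np.float64(0.9)), (145, np.float64(0.8))]
s.npy near [(706, np.float64(0.6)), (703, np.float64(0.5)), (701, np.float64(0.4)), (697, np.float64(0.7))]
s.npy far [(320, np.float64(2.8)), (314, np.float64(1.7)), (313, np.float64(1.3)), (311, np.float64(0.2))]
t3.npy near [(367, np.float64(0.9)), (356, np.float64(0.8)), (353, np.float64(1.0)), (343, np.float64(0.7))]
t3.npy far [(146, np.float64(0.9)), (145, np.float64(1.0)), (145, np.float64(0.8)), (145, np.float64(1.1))]
```

Request:
{"op": "servo_tool", "data": {
  "rows": [
    [85, [0, 0, 50], [0, 0, 0]],
    [85, [0, 0, 50], [0, 0, 0]],
    [85, [0, 0, 40], [0, 0, 0]],
    [85, [0, 0, 25], [0, 0, 0]],
    [85, [0, 0, 14.5], [0, 0, 0]],
    [60, [0, 0, 0], [0, 0, 0]],
    [60, [0, 0, 0], [0, 0, 0]],
    [60, [0, 0, 0], [0, 0, 0]]
  ],
  "force": 45
}}

```text
clock: 23.5
eef_pos: [460.6, 264.2, 33.8]
tcp_rot: [3.141, -0.0, 1.571]
contact_force: [0.7, 0.1, -4.1]
opening: 0.817
```

Request:
{"op": "servo_tool", "data": {
  "rows": [
    [60, [0, 0, 0], [0, 0, 0]],
    [60, [0, 0, 0], [0, 0, 0]],
    [60, [0, 0, -5], [0, 0, 0]],
    [60, [0, 0, -20], [0, 0, 0]],
    [60, [0, 0, -35], [0, 0, 0]],
    [60, [0, 0, -35], [0, 0, 0]],
    [60, [0, 0, -35], [0, 0, 0]],
    [60, [0, 0, 0], [0, 0, 0]]
  ]
}}

```text
clock: 24.5
eef_pos: [462.2, 265.1, 165.9]
tcp_rot: [3.137, -0.003, 1.571]
contact_force: [0.7, -0.8, -4.9]
opening: 0.818
```

Request:
{"op": "servo_tool", "data": {
  "rows": [
    [60, [-20, 10, 0], [0, 0, 0]],
    [60, [-40, 20, 0], [0, 0, 0]],
    [60, [-50, 25, 0], [0, 0, 0]],
    [60, [-50, 25, 0], [0, 0, 0]],
    [60, [-50, 25, 0], [0, 0, 0]],
    [60, [-40, 20, 0], [0, 0, 0]],
    [60, [-31, 15.5, 0], [0, 0, 0]],
    [60, [0, 0, 0], [0, 0, 0]]
  ]
}}

```text
clock: 25.5
eef_pos: [601.0, -19.0, 161.1]
tcp_rot: [-3.14, 0.0, 1.569]
contact_force: [-0.5, -0.6, -4.4]
opening: 0.819
```

Request:
{"op": "servo_tool", "data": {
  "rows": [
    [60, [0, 0, 10], [0, 0, 0]],
    [60, [0, 0, 10], [0, 0, 0]],
    [60, [0, 0, 0], [0, 0, 0]],
    [60, [0, 0, 0], [0, 0, 0]]
  ]
}}

```text
clock: 26.0
eef_pos: [601.0, -16.3, 143.1]
tcp_rot: [-3.142, -0.0, 1.572]
contact_force: [0.6, -0.9, -3.9]
opening: 0.815
```

```bash
python3 - <<'E'
from h import *
s=sense();print(s["eef_pos"],s["tcp_rot"],s["contact_force"])
c=s["eef_pos"];zb=c[2]-33
a=avg("scene",6);np.save("s4.npy",a)
crop(a,310,150,70,75,8,"p.png","scene",[(c[0]-.9,c[1]-1.9,zb,35.5),(601-.9,-16.8-1.9,82,38),(602.2-.9,-122.8-1.9,166,35.5)],[])
E
```

```text
[601.00029651 -16.31207156 143.13285751] [-3.14150986e+00 -4.44428193e-05  1.57196786e+00] [ 0.63162793 -0.91768559 -3.85542616]
```

View pics/p.png

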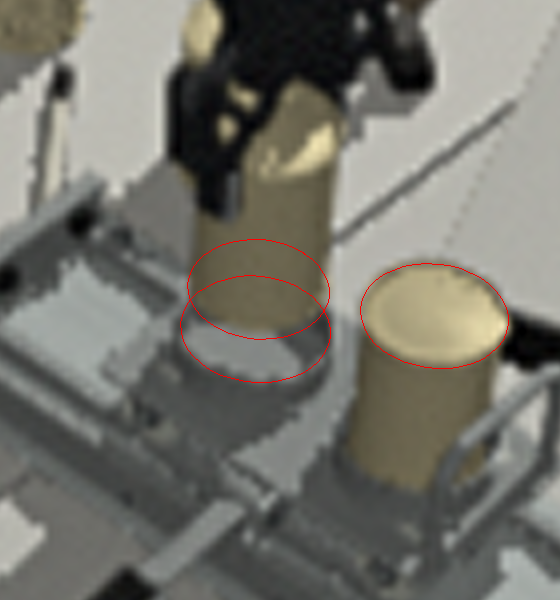

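The last picture shows the can's bottom (scene px ~(342.5,191)) hanging over the cup rim (~(342,191), ±9 px) and roughly centred, with the fixed can matching its predicted circle. Lowering by feel.

Request:
{"op": "servo_tool", "data": {
  "rows": [
    [60, [0, 0, 10], [0, 0, 0]],
    [60, [0, 0, 8], [0, 0, 0]],
    [60, [0, 0, 4], [0, 0, 0]],
    [60, [0, 0, 0], [0, 0, 0]]
  ]
}}

```text
clock: 26.8
eef_pos: [600.7, -16.9, 120.6]
tcp_rot: [-3.141, 0.0, 1.571]
contact_force: [0.0, 0.7, -4.6]
opening: 0.814
```

Request:
{"op": "servo_tool", "data": {
  "rows": [
    [60, [0, 0, 2], [0, 0, 0]],
    [60, [0, 0, 2], [0, 0, 0]],
    [60, [0, 0, 0], [0, 0, 0]]
  ]
}}

```text
clock: 27.18
eef_pos: [601.0, -16.8, 117.1]
tcp_rot: [-3.142, -0.0, 1.571]
contact_force: [-0.6, 1.2, -4.7]
opening: 0.822
```

```bash
python3 - <<'E'
from h import *
s=sense();print(s["eef_pos"],s["contact_force"],s["wrist_torque"])
np.set_printoptions(precision=1,suppress=True,linewidth=200)
a=np.load("s4.npy");s0=np.load("s.npy")
S=a[...,2]-a[...,0];S0=s0[...,2]-s0[...,0]
def edges(p,x0):
    m=p>13;i=np.flatnonzero(m);L=i[0];R=i[-1];f=lambda i,j:i+(13-p[i])/(p[j]-p[i])*(j-i)
    return np.array([x0+f(L-1,L),x0+f(R+1,R)])
for v in (182,184,186): e=edges(S[v,326:356],326);print("held",v,e,e.mean())
for v in (200,202,204): e=edges(S0[v,350:376],350);print("fixed",v,e,e.mean())
for v in (178,182,186): e=edges(S0[v,255:290],255);print("table",v,e,e.mean())
for p in ([601,-16.3,118],[602.2,-122.8,100],[460.5,264.1,60]):print(proj("scene",p))
E
```

```text
[601.02496853 -16.82696421 117.12570815] [-0.57618506  1.211811   -4.70989361] [ 6.20900229e-05 -2.34190823e-04 -5.67012570e-03]
held 182 [334.1 351.4] 342.75423557886245
held 184 [333.6 351.5] 342.5482482482482
held 186 [333.8 351.7] 342.75953778429937
fixed 200 [354.5 371.5] 362.9942935852027
fixed 202 [354.  369.8] 361.8937437934459
fixed 204 [353.7 367.7] 360.6873995499839
table 178 [261.4 277.6] 269.4862139059731
table 182 [261.7 278.1] 269.89292452830193
table 186 [254.1 278.3] 266.19497037144095
[342.2 184.3]
[362.4 200.8]
[269.2 177.6]
```

Request:
{"op": "servo_tool", "data": {
  "rows": [
    [60, [0, 0, 1.5], [0, 0, 0]],
    [60, [0, 0, 1.5], [0, 0, 0]],
    [60, [0, 0, 0], [0, 0, 0]]
  ]
}}

```text
clock: 27.55
eef_pos: [600.9, -16.9, 114.0]
tcp_rot: [-3.141, -0.0, 1.571]
contact_force: [1.0, 0.2, -4.3]
opening: 0.819
```

Request:
{"op": "servo_tool", "data": {
  "rows": [
    [60, [0, 0, 1.5], [0, 0, 0]],
    [60, [0, 0, 1], [0, 0, 0]],
    [60, [0, 0, 0], [0, 0, 0]]
  ]
}}

```text
clock: 27.92
eef_pos: [601.0, -16.9, 111.6]
tcp_rot: [-3.141, -0.0, 1.571]
contact_force: [0.4, 0.9, -4.3]
opening: 0.819
```

Request:
{"op": "servo_tool", "data": {
  "rows": [
    [60, [0, 0, 1.5], [0, 0, 0]],
    [60, [0, 0, 1.5], [0, 0, 0]],
    [60, [0, 0, 0], [0, 0, 0]]
  ]
}}

```text
clock: 28.3
eef_pos: [600.9, -16.9, 108.5]
tcp_rot: [-3.141, -0.0, 1.571]
contact_force: [-0.6, 0.1, -4.9]
opening: 0.815
```

Request:
{"op": "servo_tool", "data": {
  "rows": [
    [60, [0, 0, 1.5], [0, 0, 0]],
    [60, [0, 0, 1.5], [0, 0, 0]],
    [60, [0, 0, 0], [0, 0, 0]]
  ]
}}

```text
clock: 28.68
eef_pos: [600.9, -16.8, 105.5]
tcp_rot: [-3.141, -0.0, 1.571]
contact_force: [0.1, -0.1, -4.8]
opening: 0.815
```

Request:
{"op": "servo_tool", "data": {
  "rows": [
    [60, [0, 0, 2], [0, 0, 0]],
    [60, [0, 0, 2], [0, 0, 0]],
    [60, [0, 0, 0], [0, 0, 0]]
  ]
}}

```text
clock: 29.05
eef_pos: [600.9, -16.8, 101.4]
tcp_rot: [-3.141, -0.0, 1.571]
contact_force: [0.8, 0.1, -4.7]
opening: 0.815
```

Request:
{"op": "servo_tool", "data": {
  "rows": [
    [60, [0, 0, 2], [0, 0, 0]],
    [60, [0, 0, 2], [0, 0, 0]],
    [60, [0, 0, 0], [0, 0, 0]]
  ]
}}

```text
clock: 29.42
eef_pos: [600.9, -16.9, 97.4]
tcp_rot: [-3.141, -0.0, 1.571]
contact_force: [0.8, 0.8, -4.2]
opening: 0.816
```

Request:
{"op": "servo_tool", "data": {
  "rows": [
    [60, [0, 0, 2], [0, 0, 0]],
    [60, [0, 0, 1.5], [0, 0, 0]],
    [60, [0, 0, 0], [0, 0, 0]]
  ]
}}

```text
clock: 29.8
eef_pos: [601.0, -16.9, 94.0]
tcp_rot: [-3.141, -0.0, 1.571]
contact_force: [-0.2, 0.0, -5.0]
opening: 0.817
```

Request:
{"op": "servo_tool", "data": {
  "rows": [
    [60, [0, 0, 1], [0, 0, 0]],
    [60, [0, 0, 1], [0, 0, 0]],
    [60, [0, 0, 0.5], [0, 0, 0]]
  ]
}}

```text
clock: 30.18
eef_pos: [601.2, -16.9, 92.0]
tcp_rot: [3.141, 0.0, 1.571]
contact_force: [-1.5, -0.4, 3.2]
opening: 0.818
```

On the cup floor at exactly the expected height. Releasing and raising.

Request:
{"op": "servo_tool", "data": {
  "rows": [
    [85, [0, 0, -0.5], [0, 0, 0]],
    [85, [0, 0, 0], [0, 0, 0]],
    [85, [0, 0, 0], [0, 0, 0]],
    [85, [0, 0, 0], [0, 0, 0]],
    [85, [0, 0, -20], [0, 0, 0]],
    [85, [0, 0, -45], [0, 0, 0]],
    [85, [0, 0, -45], [0, 0, 0]],
    [85, [0, 0, -20], [0, 0, 0]]
  ]
}}

```text
clock: 31.18
eef_pos: [602.3, -16.9, 225.2]
tcp_rot: [3.138, 0.0, 1.571]
contact_force: [1.0, -0.0, -0.8]
opening: 0.995
```

Request:
{"op": "servo_tool", "data": {
  "rows": [
    [85, [-25, -50, 0], [0, 0, 0]],
    [85, [-25, -50, 0], [0, 0, 0]],
    [85, [0, -50, 0], [0, 0, 0]],
    [40, [0, -50, 0], [0, 0, 0]],
    [40, [0, 0, 0], [0, 0, 0]],
    [40, [0, 0, 0], [0, 0, 0]]
  ]
}}

```text
clock: 31.92
eef_pos: [402.1, -67.1, 222.8]
tcp_rot: [3.14, 0.0, 1.571]
contact_force: [1.0, -0.6, 0.0]
opening: 0.467
```

```bash
python3 - <<'E'
from h import *
np.set_printoptions(precision=1,suppress=True)
a=avg("scene",6);t=avg("top",3)
s=sense();print(s["eef_pos"],s["contact_force"])
for cam,im in (("scene",a),("top",t)):
  S=im[...,2]-im[...,0]
  print(cam,"cup lid",fitc(S,cam,601,-17,166,35.5),"fixed",fitc(S,cam,601,-122,166,35.5))
  print([(towld(cam,d["centre"]),round(d["conf"],2)) for d in boxes_of(cam,"lever_tab")])
g=a.mean(2);dk=(g<45);dk[:216]=0;n,l,st,ce=cv2.connectedComponentsWithStats(dk.astype(np.uint8))
for i in range(1,n):
  if st[i,4]>8 and 305<ce[i][0]<345 and ce[i][1]<240: print(st[i],ce[i],ray("scene",ce[i],42))
g=np.load("s2.npy").mean(2);dk=(g<45);dk[:216]=0;n,l,st,ce=cv2.connectedComponentsWithStats(dk.astype(np.uint8))
for i in range(1,n):
  if st[i,4]>8 and 305<ce[i][0]<345 and ce[i][1]<240: print("before",st[i],ce[i],ray("scene",ce[i],42))
E
```

```text
[401.3 -66.9 222. ] [0.2 0.  1.1]
scene cup lid (array([599.6, -18.7]), np.float64(-9.9)) fixed (array([ 601.8, -124.4]), np.float64(-13.2))
[(array([469.1, -74.2,  44.6]), 0.47), (array([586.6, -27.9, 152. ]), 0.33)]
top cup lid (array([598.7, -13.9]), np.float64(-12.9)) fixed (array([ 600.7, -120.7]), np.float64(-13.1))
[]
[321 222   9   7  37] [324.7 225.3] [442.7 -71.1  42. ]
before [321 222   9   8  36] [324.7 225.6] [441.6 -72.1  42. ]
```

The can sits in the cup: its lid-to-lid offset from the fixed can is about (−2,+106) mm at equal height. The lever hasn't moved. Turning the jaws along the track to pinch the tab.

Request:
{"op": "servo_tool", "data": {
  "rows": [
    [40, [0, 0, 0], [0, 0, -10]],
    [40, [0, 0, 0], [0, 0, -10]],
    [40, [0, 0, 0], [0, 0, -10]],
    [40, [0, 0, 0], [0, 0, -10]],
    [40, [0, 0, 0], [0, 0, -10]],
    [40, [0, 0, 0], [0, 0, -10]],
    [40, [0, 0, 0], [0, 0, -10]],
    [40, [0, 0, 0], [0, 0, -10]]
  ]
}}

```text
clock: 33.48
eef_pos: [401.1, -67.0, 222.2]
tcp_rot: [-3.142, -0.0, 2.973]
contact_force: [0.3, -0.1, 0.5]
opening: 0.468
```

Request:
{"op": "servo_tool", "data": {
  "rows": [
    [46, [0, 0, 0], [0, 0, -10.5]],
    [46, [0, 0, 0], [0, 0, 0]],
    [46, [-20, -2, 50], [0, 0, 0]],
    [46, [-20, -2, 50], [0, 0, 0]],
    [46, [0, 0, 40], [0, 0, 0]],
    [46, [0, 0, 20], [0, 0, 0]],
    [46, [0, 0, 0], [0, 0, 0]]
  ]
}}

```text
clock: 34.35
eef_pos: [439.9, -70.4, 60.9]
tcp_rot: [3.141, -0.003, -3.136]
contact_force: [-0.2, -0.3, 0.1]
opening: 0.54
```

Request:
{"op": "servo_tool", "data": {
  "rows": [
    [46, [0, -1, 15], [0, 0, -0.4]],
    [46, [0, 0, 12], [0, 0, 0]],
    [46, [0, 0, 10], [0, 0, 0]],
    [46, [0, 0, 8], [0, 0, 0]],
    [46, [0, 0, 0], [0, 0, 0]]
  ]
}}

```text
clock: 34.98
eef_pos: [440.7, -71.5, 16.6]
tcp_rot: [3.141, -0.001, -3.126]
contact_force: [0.3, -0.4, 0.1]
opening: 0.54
```

Request:
{"op": "servo_tool", "data": {
  "rows": [
    [46, [0, 0, 5], [0, 0, 0]],
    [46, [0, 0, 4], [0, 0, 0]],
    [46, [0, 0, 4], [0, 0, 0]],
    [46, [0, 0, 0], [0, 0, 0]]
  ]
}}

```text
clock: 35.48
eef_pos: [440.9, -71.5, 3.9]
tcp_rot: [3.141, -0.001, -3.125]
contact_force: [-0.0, 0.4, -0.6]
opening: 0.542
```

Request:
{"op": "servo_tool", "data": {
  "rows": [
    [46, [0, 0, 3], [0, 0, 0]],
    [46, [0, 0, 3], [0, 0, 0]],
    [46, [0, 0, 3], [0, 0, 0]],
    [46, [0, 0, 0], [0, 0, 0]]
  ]
}}

```text
clock: 35.98
eef_pos: [440.9, -71.5, -5.1]
tcp_rot: [3.142, -0.001, -3.125]
contact_force: [0.0, 0.1, 0.4]
opening: 0.536
```

Request:
{"op": "servo_tool", "data": {
  "rows": [
    [46, [0, 0, 3], [0, 0, 0]],
    [46, [0, 0, 2], [0, 0, 0]],
    [46, [0, 0, 0], [0, 0, 0]]
  ]
}}

```text
clock: 36.35
eef_pos: [441.0, -71.6, -10.0]
tcp_rot: [3.142, -0.0, -3.125]
contact_force: [0.3, 0.2, -0.3]
opening: 0.542
```

Request:
{"op": "servo_tool", "data": {
  "rows": [
    [22, [0, 0, 0], [0, 0, 0]],
    [22, [0, 0, 0], [0, 0, 0]],
    [22, [0, 0, 0], [0, 0, 0]],
    [22, [0, 0, 0], [0, 0, 0]]
  ],
  "force": 20
}}

```text
clock: 36.85
eef_pos: [441.2, -71.4, -9.7]
tcp_rot: [3.141, 0.0, -3.126]
contact_force: [0.7, 4.7, 2.8]
opening: 0.322
```

Pinched at 27.5 mm. Nulling the side force.

Request:
{"op": "servo_tool", "data": {
  "rows": [
    [22, [0, 0.4, 0], [0, 0, 0]],
    [22, [0, 0, 0], [0, 0, 0]]
  ]
}}

```text
clock: 37.1
eef_pos: [441.2, -71.3, -9.7]
tcp_rot: [-3.141, 0.0, -3.125]
contact_force: [-0.7, 1.6, 1.8]
opening: 0.322
```

Request:
{"op": "servo_tool", "data": {
  "rows": [
    [22, [0, 0.2, -2], [0, 0, 0]],
    [22, [0, 0, -3], [0, 0, 0]],
    [22, [0, 0, -3], [0, 0, 0]],
    [22, [-0.5, 0, -4], [0, 0, 0]],
    [22, [-0.5, 0, -4], [0, 0, 0]]
  ]
}}

```text
clock: 37.72
eef_pos: [441.8, -70.9, 6.3]
tcp_rot: [3.141, -0.001, -3.125]
contact_force: [1.7, 0.2, -7.5]
opening: 0.322
```

Request:
{"op": "servo_tool", "data": {
  "rows": [
    [22, [-0.8, 0, -4], [0, 0, 0]],
    [22, [-0.8, 0, -4], [0, 0, 0]],
    [22, [-1, 0, -4], [0, 0, 0]],
    [22, [-1.1, 0, -4], [0, 0, 0]],
    [22, [-1.3, 0, -4], [0, 0, 0]]
  ]
}}

```text
clock: 38.35
eef_pos: [446.9, -70.8, 26.4]
tcp_rot: [3.141, -0.001, -3.125]
contact_force: [-0.6, 0.6, -7.0]
opening: 0.321
```

Request:
{"op": "servo_tool", "data": {
  "rows": [
    [22, [-1.4, 0, -4], [0, 0, 0]],
    [22, [-1.7, 0, -4], [0, 0, 0]],
    [22, [-2, 0, -4], [0, 0, 0]],
    [22, [-2, 0, -3.5], [0, 0, 0]]
  ]
}}

```text
clock: 38.85
eef_pos: [454.1, -70.7, 41.9]
tcp_rot: [3.142, -0.0, -3.125]
contact_force: [-1.9, 0.2, -7.9]
opening: 0.318
```

Request:
{"op": "servo_tool", "data": {
  "rows": [
    [22, [-1.6, 0, -2.5], [0, 0, 0]],
    [22, [-1.7, 0, -2.5], [0, 0, 0]]
  ]
}}

```text
clock: 39.1
eef_pos: [457.2, -70.6, 46.7]
tcp_rot: [3.141, -0.001, -3.125]
contact_force: [-3.1, -0.3, -7.3]
opening: 0.32
```

Request:
{"op": "servo_tool", "data": {
  "rows": [
    [22, [-1.2, 0, -1.8], [0, 0, 0]],
    [22, [-1.2, 0, -1.8], [0, 0, 0]]
  ]
}}

```text
clock: 39.35
eef_pos: [459.8, -70.6, 50.3]
tcp_rot: [3.142, -0.0, -3.125]
contact_force: [-3.2, -0.2, -13.9]
opening: 0.32
```

Request:
{"op": "servo_tool", "data": {
  "rows": [
    [22, [-0.4, 0, -0.8], [0, 0, 0]],
    [22, [0, 0, 0], [0, 0, 0]]
  ]
}}

```text
clock: 39.6
eef_pos: [459.8, -70.6, 50.5]
tcp_rot: [3.141, -0.001, -3.125]
contact_force: [-1.2, -0.4, -20.1]
opening: 0.32
```

At the stop (force rises steeply with no movement). Opening while still pulling up, then withdrawing straight up.

Request:
{"op": "servo_tool", "data": {
  "rows": [
    [46, [0, 0, 0], [0, 0, 0]],
    [46, [0, 0, 0], [0, 0, 0]],
    [46, [0, 0, 0], [0, 0, 0]],
    [46, [0, 0, -10], [0, 0, 0]],
    [46, [0, 0, -30], [0, 0, 0]],
    [46, [0, 0, -50], [0, 0, 0]],
    [46, [0, 0, -50], [0, 0, 0]]
  ]
}}

```text
clock: 40.48
eef_pos: [460.2, -70.6, 193.3]
tcp_rot: [-3.142, 0.0, -3.125]
contact_force: [1.3, -0.3, 0.9]
opening: 0.539
```

Request:
{"op": "servo_tool", "data": {
  "rows": [
    [46, [30, 50, -20], [0, 0, 0]],
    [46, [30, 50, 0], [0, 0, 0]],
    [46, [20, 60, 0], [0, 0, 0]],
    [46, [0, 60, 0], [0, 0, 0]],
    [46, [0, 60, 0], [0, 0, 0]],
    [46, [0, 0, 0], [0, 0, 0]],
    [46, [0, 0, 0], [0, 0, 0]]
  ]
}}

```text
clock: 41.35
eef_pos: [375.8, 207.1, 211.4]
tcp_rot: [-3.141, 0.0, -3.124]
contact_force: [-0.0, 0.1, -0.8]
opening: 0.535
```

```bash
python3 - <<'E'
from h import *
np.set_printoptions(precision=1,suppress=True)
a=avg("scene",8);t=avg("top",6)
s=sense();print(s["clock"],s["eef_pos"],s["contact_force"])
s0=np.load("s.npy");t0=np.load("t.npy")
for cam,im in (("scene",a),("top",t)):
  S=im[...,2]-im[...,0]
  print(cam,"cup lid",fitc(S,cam,601,-17,166,35.5),"fixed",fitc(S,cam,601,-122,166,35.5))
for nm,i in(("start",s0),("now",a)):
  g=i.mean(2);dk=(g<45)[205:222,318:338];y,x=np.nonzero(dk);print(nm,"tab",len(x),x.mean()+318,y.mean()+205)
for nm,i in(("start",t0),("now",t)):
  g=i.mean(2);dk=(g<55)[200:216,350:368];y,x=np.nonzero(dk);print(nm,"tab",len(x),x.mean()+350,y.mean()+200)
d=np.abs(a-s0).mean(2)>25;n,l,st,ce=cv2.connectedComponentsWithStats(d.astype(np.uint8))
for i in range(1,n):
  if st[i,4]>12: print("changed",st[i])
E
```

```text
42.05 [376.1 207.3 211.1] [ 0.6  0.1 -0.1]
scene cup lid (array([599.9, -18.1]), np.float64(-9.9)) fixed (array([ 601.6, -124.6]), np.float64(-13.0))
top cup lid (array([598.7, -13.8]), np.float64(-13.0)) fixed (array([ 600.6, -120.6]), np.float64(-13.2))
start tab 21 327.9047619047619 213.42857142857142
now tab 19 328.0 213.31578947368422
start tab 41 358.5853658536585 207.97560975609755
now tab 46 358.5 207.5
changed [   82    28   197   321 15454]
changed [ 84  43  32  27 435]
changed [119  88   9  19  85]
changed [129  98   3   9  20]
changed [185 103   7   4  17]
changed [127 113  29  67 462]
changed [334 171  19  16 165]
changed [146 181  22  59 507]
changed [332 190  16   9  80]
changed [  57  204   73  100 1580]
changed [240 207   6   5  14]
changed [235 209  22  55 479]
changed [308 217  20  17 220]
changed [225 224  18  25 126]
changed [194 241   8  25  56]
changed [203 260   5   7  15]
changed [ 53 285   6   9  19]
changed [162 332  48  45 450]
```

```bash
python3 -c "
from rig import *
print(sign_off())"
```

```text
the job is handed in; nothing more can be done
None
```

The job is done and handed in at about 42 s of the 72 s allowed; sign-off gives no verdict.

- **Brake on:** I pressed the lever down until the force rose above the steady 4–5 N of moving it, and stopped at about 11 N vertical (12.8 N in all), below the 17 N limit. The lever stayed down by itself.
- **Can:** I picked the cream closed-lid can, not the yellow or open ones, and lowered it into the empty cup. It met no force until it touched the cup floor at the expected height, and I let go there.
- **Brake off:** I pinched the tab and lifted the lever to its stop, where the force rose to about 20 N with no more movement, then opened and withdrew.

**Last checks:**
- **Lever:** the tab is back within 0.5 px of its starting spot in both cameras.
- **Carriage:** the fixed can's lid is within 0.5 mm of where it started, so the carriage has not moved.
- **Placed can:** its lid is about 106 mm along the track from the fixed can's, and its circle fits at the same height.

**What disagreed:**
- **Cameras:** the two differed by 3–5 mm along y. I corrected this with a can centred in the gripper.
- **Fingertips:** they ended roughly 20–45 mm short of the reported TCP, so I set all contact heights by force.
- **Other things on the table:** I did not check each one separately. The last comparison with the start picture was cluttered by the arm and its shadow, but no force suggested I touched anything else.

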